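# Open the child-resistant degreaser cap

## Task

Open the child-resistant orange cap of the degreaser bottle: press the cap down hard and, keeping it pressed, turn it anticlockwise (seen from above) until it comes to its stop, then let go so that it springs up, unlocked. Leave the cap of the blue-capped bottle as it is.

Things in the scene. Friction and masses are not known exactly. Their poses are not given: they have to be found in the camera images.
- orange_cap (a point): Centre (on axis, half-way up) of the orange cap: upright cylinder, 46 mm diameter, 32 mm high, top 180 mm above the bench when shut, on a white bottle fixed upright in a bolted steel holder. Grip at any yaw. Beside the neck fingertips have room down to 130 mm above the bench. Blue-capped bottle 150 mm or more away. z up; x along the white line on top, turning with the cap.
- orange_turn (a joint): Turn of the orange cap, rad: 0 shut (start), grows anticlockwise seen from above to a hard stop at 1.25. Shut, a hidden lug blocks it after about 0.06 unless the cap is pressed down 3.5 mm or more; from about 1.0 it is unlocked and can spring up. Turning is easy (about 0.1 N m). Let go half-way, it stays caught down.
- orange_lift (a joint): Height of the orange cap relative to its shut place, m: 0 shut (start), -0.007 pressed fully down (hard bottom), +0.005 sprung up once unlocked. A spring pushes it up: it begins to sink at about 8 N, 12 N press it 4 mm down, 15 N fully down.
- blue_cap (a point): Centre (on axis, half-way up) of the blue cap of the other bottle: same shape, size, height and holder as the orange one, also shut and child-resistant. Not to be opened or pushed down.
Things that resemble listed ones, but are neither listed nor needed, are in the scene too. Leave any green look-alike of the part that bears orange_cap alone.

How it is judged:
On the way, in this order (a step that is already met when the one before it is completed fails the run):
1. the orange cap is pressed down while still shut (value of joint orange_lift below -0.003 m and value of joint orange_turn below 0.4 rad), for 0.05 s.
2. the orange cap is turned to its open end (value of joint orange_turn above 0.95 rad), for 0.1 s.
At the end, for the whole second after the job is handed in: The orange cap is turned more than 0.9 rad anticlockwise from shut and stands sprung up at least 3 mm above its shut height, let go and at rest (value of joint orange_turn above 0.9 rad and value of joint orange_lift above 0.003 m and velocity of joint orange_turn below 0.1 rad/s); the robot touches nothing.
It fails at once if the blue cap is pushed down, opened or shifted by more than 4 mm (distance of blue_cap from where it was at the start of the episode above 0.004 m).
It also fails if it takes over 32 s, if anything falls off the work surface, if the arm or the gripper's body presses on something with over 40 N, if the wrist force passes 120 N, or if a joint passes its speed limit or range.

## Robot

A 6-joint arm with a two-finger parallel gripper is mounted at the origin on the work surface. World frame = base frame: x ahead of the robot, y to its left, z up, the work surface at z = 0. Lengths are in m, angles in rad, forces in N, time in s.
With the tool pointing down it reaches from about 0.275 to 0.75 m from the base axis. Payload 10.2 kg.
Tool frame: the origin (TCP) lies between the finger pads; the fingertips stand 11 mm ahead of it and the grasp point (between the pads) lies 8 mm behind it; z points along the fingers, y is the direction in which the jaws open and shut (so a half turn about z gives the same grasp; the last joint's range is limited). The gripper opens to 85 mm and grips with 20 to 120 N. Pads are 22 mm wide; open, the fingers measure 114 mm over their backs; the gripper's body (76 mm by 85 mm) begins 54 mm behind the grasp point. The pads swing forward as they close: fully open they stand 13 mm farther back than shut.
Start: joints at [-1.522, 0.313, 1.498, -0, 1.331, -0.223], TCP at [0.141, -0.506, 0.242] pointing down, gripper open.
Joint ranges: [-2.94, 2.94], [-0.97, 2.17], [0.19, 2.56], [-1.23, 4.37], [0.02, 3.11], [-2.88, 2.88]. Speed limits (rad/s): [2.39, 2.39, 3.01, 3.14, 3.14, 3.14].

## Interface

Orientations are given as a 3x3 rotation matrix whose columns are the frame's x, y, z axes.
In Python, from station import state, get_image, get_calibration, sign_off gives the robot as it stands. The module is installed in compiled form; this text tells all that it offers.
- The arm moves only by the tool play_rows, never from a script. Its argument "targets" is a list of rows, each an object with "offset": the shift along the world's x, y, z in units of 25 mm (1.0 is 25 mm), a list of three; "twist": the turn, a rotation vector about the world's x, y, z in units of 6 degrees (1.0 is 6 degrees), a list of three; "gripper": the closure, from -1 (fully open) to 1 (shut). In form: [{"offset": [x, y, z], "twist": [wx, wy, wz], "gripper": gripper}, ...]. A call has 1 to 12 rows; each row shifts and turns the commanded pose from where the row before left it; what a row does not reach is not made up. A row lasts 1/12 s, in which the tool goes at most 41.7 mm and 7.16 degrees, less where a joint would pass 70% of its speed; a pose out of reach is approached as far as the arm can. A call is refused whole if a number of a shift passes 1 or a number of a turn 1, either way. A call with a gripper value outside its range is refused whole. The fingers move at their own pace and stop on an object; "newtons" is the grip in N (left out, the last holds). Time passes only in rows, so rows that do not move let the fingers close. It gives the time, the measured TCP pose, the force and the opening at its end, in the units of the state.
- state(): the state, without advancing time (a new reading comes with each control period).
- get_image(name): name is "side" or "top" or "wrist"; returns the picture (384x512x3 uint8, red, green, blue); there is no depth.
- get_calibration(name): a dict with "mtx" (3x3 intrinsics, pixels), "eye" and "attitude" of the camera in the world. Camera axes: x right, y down, z forward; pixel columns grow to the right and rows downward; lengths in m; the calibration is good to about 2 mm. A picture is of the moment at which its call begins: read the wrist's pose just before it. get_calibration takes no time and is no camera call; for the wrist camera it gives the pose at the moment of the call.
- sign_off(): hands the job in, once; it reports no verdict.
The state is a dict: "time_s": time; "qpos": joint angles; "qd": joint speeds; "joint_efforts": joint torques, N m; "position": TCP position; "tcp_rot": TCP orientation; "force": force on the tool from outside, world axes, zero at the start; "moment": the same for the moment, N m; "grip_width": finger opening in m.
Only numpy, scipy, OpenCV 4.12 (cv2) and the standard library are available. Lean on these libraries where they do the work, as an engineer would, in place of code of your own. Each camera call takes 0.05 s, during which the arm holds its last target.

## Working session

There is one attempt and no reset: what is moved stays moved. The work goes in short steps, Python scripts to look and compute and a tool call to move; the robot and the scene stay as the last step left them, time stands still between calls to the robot, and variables do not carry over. Pictures are saved under pics/ and viewed, and the job is handed in when it is done.

Besides the shell and the picture viewer there is one more tool, called after "Emit:" as name(argument=value, ...), one argument or row to a line, values as JSON. play_rows: Moves the arm, as the interface text tells. Its arguments: {"type":"object","properties":{"targets":{"type":"array","items":{"type":"object","properties":{"offset":{"type":"array","items":{"type":"number"}},"twist":{"type":"array","items":{"type":"number"}},"gripper":{"type":"number"}}}},"newtons":{"type":"number"}},"required":["targets"]}

```bash
mkdir -p pics; python3 - <<'E'
from station import *
import cv2
print(state())
for n in ("top","side","wrist"):
    c=get_calibration(n); print(n,c)
    im=get_image(n); cv2.imwrite(f"pics/{n}0.png",im[:,:,::-1])
E
```

```text
{'time_s': 0.0, 'qpos': array([-1.52242463e+00,  3.13453977e-01,  1.49845410e+00,  3.53550941e-05,
        1.33098622e+00, -2.23422479e-01]), 'qd': array([-1.57362005e-03,  6.70930541e-04,  1.66353161e-05, -3.59848930e-04,
       -8.45827991e-04,  2.49814777e-04]), 'joint_efforts': array([ 7.26265607e-04, -4.12262785e+01, -2.59743673e+01, -9.79528522e-05,
        4.11902263e-03,  3.96661136e-06]), 'position': array([ 0.1409147 , -0.50548181,  0.24172662]), 'tcp_rot': array([[ 9.63293047e-01,  2.68452054e-01, -2.86350611e-05],
       [ 2.68451862e-01, -9.63292221e-01,  1.30178313e-03],
       [ 3.21882423e-04, -1.26168577e-03, -9.99999152e-01]]), 'force': array([0.5117994 , 0.60069012, 0.25685353]), 'moment': array([-0.04533812, -0.0089879 ,  0.02691511]), 'grip_width': 0.08536239836341146}
top {'mtx': array([[460.11871166,   0.        , 252.37473566],
       [  0.        , 460.11871166, 186.10304798],
       [  0.        ,   0.        ,   1.        ]]), 'eye': array([ 3.66330461e-01, -2.45566871e-04,  1.00879767e+00]), 'attitude': array([[ 0.01076495, -0.98687018,  0.16115631],
     
[... 191 characters left out ...]
, 196.07064988],
       [  0.        ,   0.        ,   1.        ]]), 'eye': array([ 0.35572603, -0.45212963,  0.63849651]), 'attitude': array([[ 0.9464815 , -0.22844511,  0.22800353],
       [-0.32253418, -0.69575383,  0.64179304],
       [ 0.01201985, -0.68098417, -0.73219948]])}
wrist {'mtx': array([[318.28282572,   0.        , 250.1530647 ],
       [  0.        , 318.28282572, 193.82515254],
       [  0.        ,   0.        ,   1.        ]]), 'eye': array([ 0.21735212, -0.48508361,  0.37317385]), 'attitude': array([[ 2.67631612e-01, -9.16332722e-01, -2.97838318e-01],
       [-9.63521235e-01, -2.54648599e-01, -8.23463453e-02],
       [-3.87459731e-04,  3.09012029e-01, -9.51058051e-01]])}
```

View pics/top0.png

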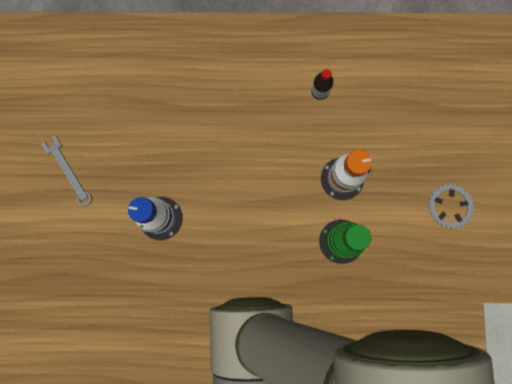

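View pics/side0.png

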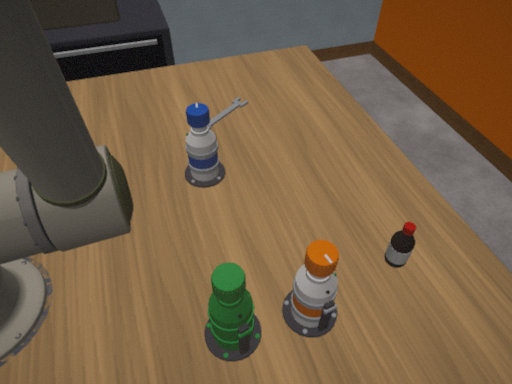

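```bash
python3 - <<'E'
import cv2
im=cv2.imread("pics/top0.png")
hsv=cv2.cvtColor(im,cv2.COLOR_BGR2HSV)
import numpy as np
for n,lo,hi in(("o",5,20),("b",95,125),("g",40,85)):
    m=((hsv[...,0]>=lo)&(hsv[...,0]<=hi)&(hsv[...,1]>120)&(hsv[...,2]>60)).astype(np.uint8)
    k,l,s,c=cv2.connectedComponentsWithStats(m)
    for i in range(1,k):
        if s[i,4]>100: print(n,s[i],c[i])
E
```

```text
o [     0     13    512    371 162903] [242.87297349 180.67524232]
o [435 191  32  31 584] [450.53253425 205.65582192]
b [128 197  26  26 475] [141.29052632 209.62736842]
g [ 327  222   45   36 1218] [348.08784893 239.43103448]
```

```bash
python3 - <<'E'
import cv2,numpy as np
a=cv2.imread("pics/top0.png")[140:200,315:385]; b=cv2.imread("pics/side0.png")[230:340,270:350]
a=cv2.resize(a,None,fx=7,fy=7,interpolation=cv2.INTER_CUBIC); b=cv2.resize(b,None,fx=5,fy=5,interpolation=cv2.INTER_CUBIC)
cv2.imwrite("pics/ca.png",a);cv2.imwrite("pics/cb.png",b)
for n in("top","side"):
    im=cv2.imread(f"pics/{n}0.png");h=cv2.cvtColor(im,cv2.COLOR_BGR2HSV)
    m=((h[...,0]<=15)&(h[...,1]>215)&(h[...,2]>150)).astype(np.uint8)
    k,l,s,c=cv2.connectedComponentsWithStats(m)
    for i in range(1,k):
        if s[i,4]>30: print(n,s[i],c[i])
E
```

```text
top [322  70   8   7  42] [325.71428571  73.30952381]
top [347 150  24  24 376] [357.55053191 162.00265957]
side [405 223  10   7  44] [410.15909091 225.54545455]
side [307 240  31  26 516] [322.41085271 252.39922481]
```

View pics/ca.png

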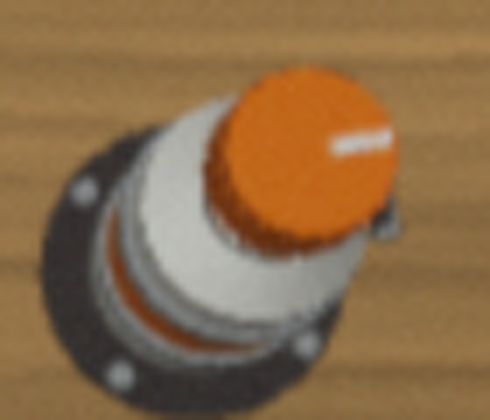

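View pics/cb.png

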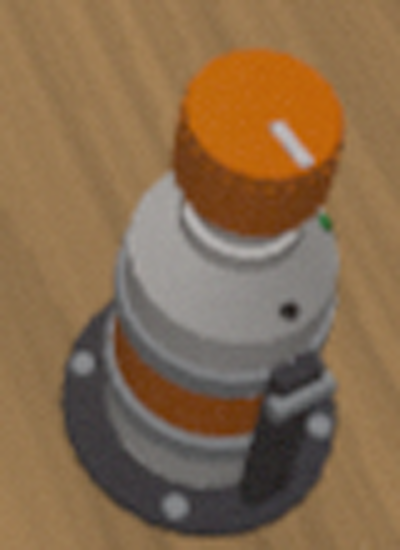

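```bash
cat > h.py <<'E'
from station import *
import numpy as np
def ray(n,u,v,z,c=None):
    c=c or get_calibration(n)
    d=c["attitude"]@np.linalg.solve(c["mtx"],[u,v,1.]); return c["eye"]+d*(z-c["eye"][2])/d[2]
E
python3 - <<'E'
from h import *
print("o top",ray("top",358.9,161.4,.18),"side",ray("side",322.1,252.5,.18))
a=ray("top",315+331/7-.5,140+147/7-.5,.18);b=ray("top",315+391/7-.5,140+138/7-.5,.18)
print(a,b,np.linalg.norm(b-a))
a=ray("side",270+273/5-.5,230+123/5-.5,.18);b=ray("side",270+308/5-.5,230+164/5-.5,.18)
print(a,b)
print("green",ray("top",357.5,236.5,.18),"blue",ray("top",141,209.5,.18), "small", ray("top",326,73,.1))
E
```

```text
o top [ 0.54924029 -0.18136613  0.18      ] side [ 0.54956518 -0.1823438   0.18      ]
[ 0.55096881 -0.18668914  0.18      ] [ 0.55349978 -0.20243487  0.18      ] 0.015947846538574117
[ 0.5510916  -0.18572446  0.18      ] [ 0.55444828 -0.20127539  0.18      ]
green [ 0.41198842 -0.17524304  0.18      ] blue [0.45692818 0.21554838 0.18      ] small [ 0.7543984  -0.13562184  0.1       ]
```

Emit:
play_rows(
  targets=[
    {"offset":[0.5,0.4,0],"twist":[0,0,0],"gripper":-1},
    {"offset":[0.8,0.63,0],"twist":[0,0,0],"gripper":-1},
    {"offset":[0.92,0.73,0],"twist":[0,0,0],"gripper":-1},
    {"offset":[0.92,0.73,0],"twist":[0,0,0],"gripper":-1},
    {"offset":[0.92,0.73,0],"twist":[0,0,0],"gripper":-1},
    {"offset":[0.92,0.73,0],"twist":[0,0,0],"gripper":-1},
    {"offset":[0.92,0.73,0],"twist":[0,0,0],"gripper":-1},
    {"offset":[0.92,0.73,0],"twist":[0,0,0],"gripper":-1},
    {"offset":[0.92,0.73,0],"twist":[0,0,0],"gripper":-1},
    {"offset":[0.92,0.73,0],"twist":[0,0,0],"gripper":-1},
    {"offset":[0.92,0.73,0],"twist":[0,0,0],"gripper":-1},
    {"offset":[0.92,0.73,0],"twist":[0,0,0],"gripper":-1},
  ],
  newtons=60,
)

```text
time_s: 1.15
position: [0.4044, -0.2963, 0.2422]
tcp_rot: [[0.963, 0.268, -0.0], [0.268, -0.963, 0.0], [-0.0, -0.0, -1.0]]
force: [-0.1, -0.7, 0.7]
grip_width: 0.0851
```

Emit:
play_rows(
  targets=[
    {"offset":[0.92,0.73,0],"twist":[0,0,0],"gripper":-1},
    {"offset":[0.92,0.73,0],"twist":[0,0,0],"gripper":-1},
    {"offset":[0.92,0.73,0],"twist":[0,0,0],"gripper":-1},
    {"offset":[0.92,0.73,0],"twist":[0,0,0],"gripper":-1},
    {"offset":[0.9,0.7,0],"twist":[0,0,0],"gripper":-1},
    {"offset":[0.8,0.6,0],"twist":[0,0,0],"gripper":-1},
    {"offset":[0.44,0.35,0],"twist":[0,0,0],"gripper":-1},
    {"offset":[0,0,0],"twist":[0,0,0],"gripper":-1},
    {"offset":[0,0,0],"twist":[0,0,0],"gripper":-1},
  ],
)

```text
time_s: 1.9
position: [0.5487, -0.1833, 0.2419]
tcp_rot: [[0.963, 0.269, -0.001], [0.269, -0.963, 0.0], [-0.001, -0.0, -1.0]]
force: [-0.4, -0.5, 0.3]
grip_width: 0.0855
```

```bash
python3 - <<'E'
from h import *
import cv2
s=state(); print(s["time_s"],s["position"],s["qpos"],s["force"])
c=get_calibration("wrist"); 
p=np.array([.5495,-.182,.18]); q=c["attitude"].T@(p-c["eye"]); print("expect",(c["mtx"]@q/q[2])[:2])
cv2.imwrite("pics/w1.png",get_image("wrist")[:,:,::-1])
print(c)
E
```

```text
1.9 [ 0.54871322 -0.18326102  0.24191972] [-5.24605259e-01  4.32538145e-01  1.32875479e+00 -3.40305305e-04
  1.38106930e+00  7.73649355e-01] [-0.36660799 -0.4916485   0.32561781]
expect [247.45296939 215.85756647]
{'mtx': array([[318.28282572,   0.        , 250.1530647 ],
       [  0.        , 318.28282572, 193.82515254],
       [  0.        ,   0.        ,   1.        ]]), 'eye': array([ 0.62522495, -0.1626539 ,  0.37319441]), 'attitude': array([[ 2.68384888e-01, -9.15877080e-01, -2.98561093e-01],
       [-9.63311681e-01, -2.55041732e-01, -8.35722463e-02],
       [ 3.96366599e-04,  3.10036916e-01, -9.50724436e-01]])}
```

View pics/w1.png

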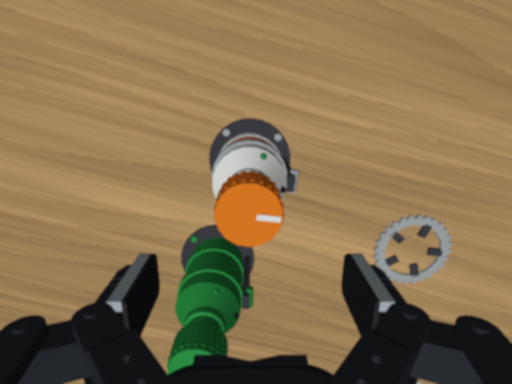

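```bash
python3 - <<'E'
from h import *
import cv2
im=cv2.imread("pics/w1.png");h=cv2.cvtColor(im,cv2.COLOR_BGR2HSV)
cv2.imwrite("pics/w1c.png",cv2.resize(im[150:260,190:310],None,fx=5,fy=5,interpolation=cv2.INTER_CUBIC))
E
```

```text
(no output)
```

View pics/w1c.png

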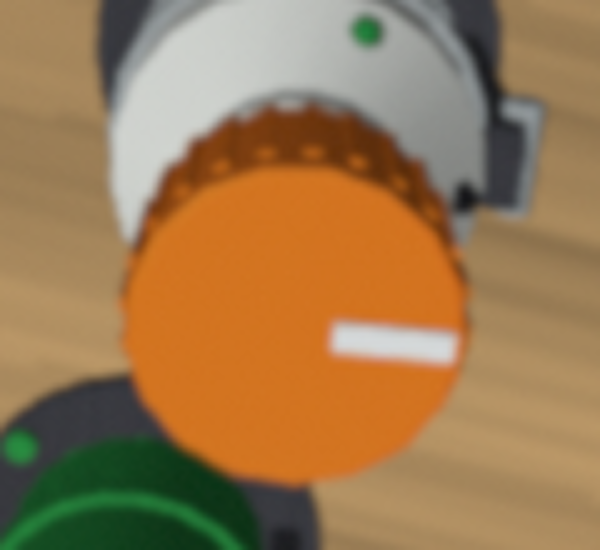

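Emit:
play_rows(
  targets=[
    {"offset":[0.05,0.05,-0.4],"twist":[0,0,0],"gripper":-1},
    {"offset":[0,0,-0.7],"twist":[0,0,0],"gripper":-1},
    {"offset":[0,0,-0.7],"twist":[0,0,0],"gripper":-1},
    {"offset":[0,0,-0.7],"twist":[0,0,0],"gripper":-1},
    {"offset":[0,0,-0.6],"twist":[0,0,0],"gripper":-1},
    {"offset":[0,0,-0.38],"twist":[0,0,0],"gripper":-1},
    {"offset":[0,0,0],"twist":[0,0,0],"gripper":-1},
    {"offset":[0,0,0],"twist":[0,0,0],"gripper":-1},
  ],
)

```text
time_s: 2.62
position: [0.5499, -0.1824, 0.1554]
tcp_rot: [[0.963, 0.268, -0.0], [0.268, -0.963, 0.0], [-0.0, -0.0, -1.0]]
force: [-0.2, -0.5, 0.7]
grip_width: 0.085
```

Emit:
play_rows(
  targets=[
    {"offset":[0,0,0],"twist":[0,0,0],"gripper":1},
    {"offset":[0,0,0],"twist":[0,0,0],"gripper":1},
    {"offset":[0,0,0],"twist":[0,0,0],"gripper":1},
    {"offset":[0,0,0],"twist":[0,0,0],"gripper":1},
    {"offset":[0,0,0],"twist":[0,0,0],"gripper":1},
    {"offset":[0,0,0],"twist":[0,0,0],"gripper":1},
    {"offset":[0,0,0],"twist":[0,0,0],"gripper":1},
    {"offset":[0,0,0],"twist":[0,0,0],"gripper":1},
  ],
  newtons=60,
)

```text
time_s: 3.28
position: [0.5503, -0.1818, 0.1562]
tcp_rot: [[0.963, 0.269, 0.001], [0.269, -0.963, -0.0], [0.001, 0.0, -1.0]]
force: [-2.2, 3.0, 5.6]
grip_width: 0.0446
```

```bash
python3 - <<'E'
from h import *
import cv2
s=state(); print(s["time_s"],s["position"],s["force"],s["moment"],s["grip_width"])
cv2.imwrite("pics/s2.png",cv2.resize(get_image("side")[150:384,180:440,::-1],None,fx=2.5,fy=2.5))
E
```

```text
3.2833 [ 0.55030043 -0.18178579  0.15615833] [-2.1730787   3.00096267  5.57814881] [0.42642657 0.34193288 0.05210722] 0.04457931503903665
```

View pics/s2.png

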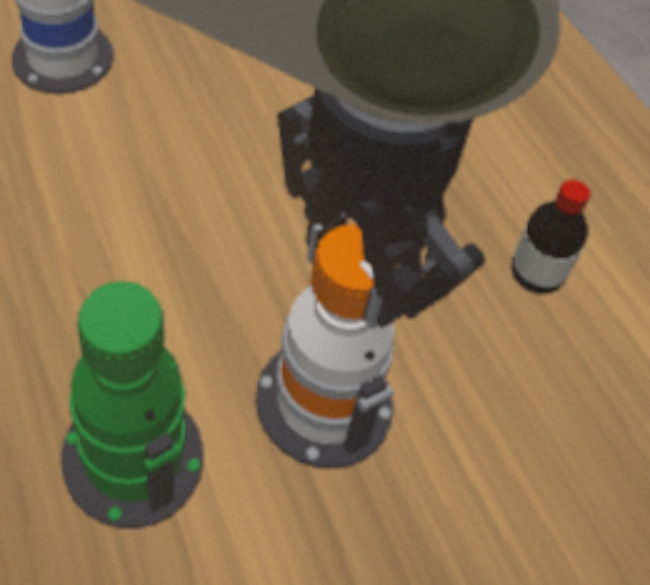

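Emit:
play_rows(
  targets=[
    {"offset":[0,0,-0.1],"twist":[0,0,0],"gripper":1},
    {"offset":[0,0,-0.1],"twist":[0,0,0],"gripper":1},
    {"offset":[0,0,-0.08],"twist":[0,0,0],"gripper":1},
    {"offset":[0,0,0],"twist":[0,0,0],"gripper":1},
    {"offset":[0,0,0],"twist":[0,0,0],"gripper":1},
  ],
)

```text
time_s: 3.75
position: [0.5503, -0.1818, 0.1501]
tcp_rot: [[0.963, 0.269, 0.001], [0.269, -0.963, -0.0], [0.001, 0.001, -1.0]]
force: [-6.1, 3.6, 13.7]
grip_width: 0.0447
```

Emit:
play_rows(
  targets=[
    {"offset":[0,0,-0.08],"twist":[0,0,0],"gripper":1},
    {"offset":[0,0,-0.04],"twist":[0,0,0],"gripper":1},
    {"offset":[0,0,0],"twist":[0,0,0],"gripper":1},
  ],
)

```text
time_s: 4.0
position: [0.5504, -0.1818, 0.1488]
tcp_rot: [[0.963, 0.269, 0.002], [0.269, -0.963, -0.001], [0.002, 0.002, -1.0]]
force: [-10.3, 5.7, 25.5]
grip_width: 0.0444
```

Emit:
play_rows(
  targets=[
    {"offset":[0,0,0],"twist":[0,0,0.4],"gripper":1},
    {"offset":[0,0,0],"twist":[0,0,0.7],"gripper":1},
    {"offset":[0,0,0],"twist":[0,0,0.7],"gripper":1},
    {"offset":[0,0,0],"twist":[0,0,0.7],"gripper":1},
    {"offset":[0,0,0],"twist":[0,0,0.5],"gripper":1},
    {"offset":[0,0,0],"twist":[0,0,0],"gripper":1},
  ],
)

```text
time_s: 4.5
position: [0.5504, -0.1816, 0.1488]
tcp_rot: [[0.831, 0.556, 0.002], [0.556, -0.831, -0.001], [0.001, 0.002, -1.0]]
force: [-11.7, 7.1, 25.7]
grip_width: 0.0447
```

```bash
python3 - <<'E'
from h import *
import cv2
s=state(); print(s["time_s"],s["position"],s["force"],s["moment"],s["grip_width"],s["qpos"])
cv2.imwrite("pics/s3.png",cv2.resize(get_image("side")[200:340,260:400,::-1],None,fx=4,fy=4,interpolation=cv2.INTER_CUBIC))
E
```

```text
4.5 [ 0.55035754 -0.18162936  0.14882581] [-11.69820223   7.05950292  25.68112966] [1.11961263 1.79985819 0.03192861] 0.044691291032417445 [-5.20859851e-01  5.14689224e-01  1.45467766e+00  1.26785481e-04
  1.17018924e+00  4.60442240e-01]
```

View pics/s3.png

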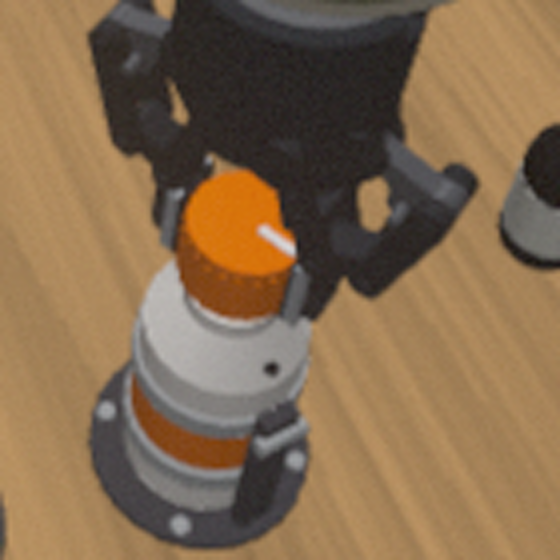

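Emit:
play_rows(
  targets=[
    {"offset":[0,0,0],"twist":[0,0,0.5],"gripper":1},
    {"offset":[0,0,0],"twist":[0,0,0.8],"gripper":1},
    {"offset":[0,0,0],"twist":[0,0,0.8],"gripper":1},
    {"offset":[0,0,0],"twist":[0,0,0.8],"gripper":1},
    {"offset":[0,0,0],"twist":[0,0,0.8],"gripper":1},
    {"offset":[0,0,0],"twist":[0,0,0.8],"gripper":1},
    {"offset":[0,0,0],"twist":[0,0,0.8],"gripper":1},
    {"offset":[0,0,0],"twist":[0,0,0.8],"gripper":1},
    {"offset":[0,0,0],"twist":[0,0,0.8],"gripper":1},
    {"offset":[0,0,0],"twist":[0,0,0.8],"gripper":1},
    {"offset":[0,0,0],"twist":[0,0,0.6],"gripper":1},
    {"offset":[0,0,0],"twist":[0,0,0],"gripper":1},
  ],
)

```text
time_s: 5.55
position: [0.5499, -0.1814, 0.1488]
tcp_rot: [[0.111, 0.994, 0.0], [0.994, -0.111, -0.0], [-0.0, 0.0, -1.0]]
force: [-13.5, 9.0, 27.2]
grip_width: 0.0445
```

```bash
python3 - <<'E'
from h import *
import cv2
s=state(); print(s["time_s"],s["position"],s["force"],s["moment"],s["grip_width"],s["qpos"]);R=s["tcp_rot"];print(np.arctan2(R[1,0],R[0,0])-.2718)
cv2.imwrite("pics/s4.png",cv2.resize(get_image("side")[200:340,260:400,::-1],None,fx=4,fy=4,interpolation=cv2.INTER_CUBIC))
E
```

```text
5.55 [ 0.54991791 -0.18135586  0.14876838] [-13.52071747   9.03823907  27.16943417] [ 1.31598374  2.18716298 -0.00577131] 0.04453240649498579 [-5.20769393e-01  5.14485976e-01  1.45516811e+00 -1.92611011e-05
  1.17143546e+00 -4.09291129e-01]
1.187525498544232
```

View pics/s4.png

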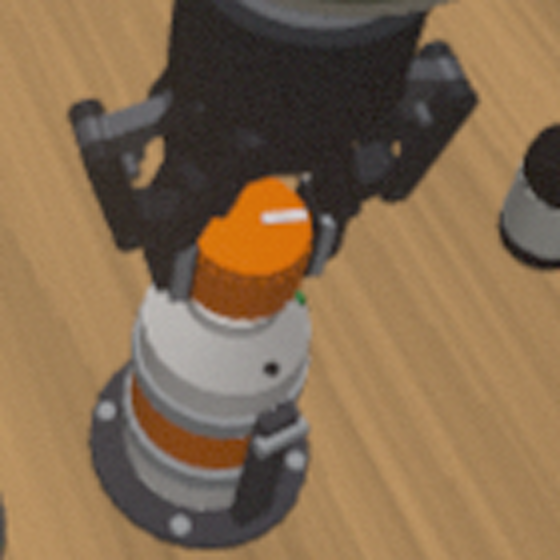

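```bash
python3 - <<'E'
from h import *
a=ray("side",260+263/4,200+219/4,.173);b=ray("side",260+305/4,200+215/4,.173)
d=b-a;print(a,b,np.arctan2(d[1],d[0])+1.37)
E
```

```text
[ 0.55584629 -0.18342492  0.173     ] [ 0.5709928  -0.18663028  0.173     ] 1.161453293711266
```

Emit:
play_rows(
  targets=[
    {"offset":[0,0,0],"twist":[0,0,0.5],"gripper":1},
    {"offset":[0,0,0],"twist":[0,0,0.25],"gripper":1},
    {"offset":[0,0,0],"twist":[0,0,0],"gripper":1},
    {"offset":[0,0,0],"twist":[0,0,0],"gripper":1},
  ],
)

```text
time_s: 5.93
position: [0.5499, -0.1814, 0.1488]
tcp_rot: [[0.037, 0.999, 0.0], [0.999, -0.037, -0.0], [-0.0, 0.0, -1.0]]
force: [-15.0, 8.8, 28.6]
grip_width: 0.0444
```

Emit:
play_rows(
  targets=[
    {"offset":[0,0,0.15],"twist":[0,0,0],"gripper":1},
    {"offset":[0,0,0.15],"twist":[0,0,0],"gripper":1},
    {"offset":[0,0,0.1],"twist":[0,0,0],"gripper":1},
    {"offset":[0,0,0.06],"twist":[0,0,0],"gripper":1},
    {"offset":[0,0,0],"twist":[0,0,0],"gripper":1},
  ],
)

```text
time_s: 6.35
position: [0.5497, -0.1813, 0.1577]
tcp_rot: [[0.037, 0.999, -0.001], [0.999, -0.037, 0.001], [0.001, -0.001, -1.0]]
force: [-4.9, 4.9, 6.8]
grip_width: 0.0447
```

```bash
python3 - <<'E'
from h import *
s=state(); print(s["time_s"],s["position"],s["force"],s["moment"],s["grip_width"]);R=s["tcp_rot"];print(np.arctan2(R[1,0],R[0,0])-.2718)
E
```

```text
6.35 [ 0.54973003 -0.18130164  0.15772266] [-4.89200643  4.88299372  6.84207195] [ 0.72385867  0.74551756 -0.20472218] 0.044687426005501546
1.2618594506273026
```

Emit:
play_rows(
  targets=[
    {"offset":[0,0,0.08],"twist":[0,0,0],"gripper":1},
    {"offset":[0,0,0.04],"twist":[0,0,0],"gripper":1},
    {"offset":[0,0,0],"twist":[0,0,0],"gripper":1},
  ],
)

```text
time_s: 6.6
position: [0.5497, -0.1813, 0.1603]
tcp_rot: [[0.037, 0.999, -0.001], [0.999, -0.037, 0.001], [0.001, -0.001, -1.0]]
force: [-5.0, 4.8, 3.0]
grip_width: 0.0446
```

Emit:
play_rows(
  targets=[
    {"offset":[0,0,0],"twist":[0,0,0],"gripper":-1},
    {"offset":[0,0,0],"twist":[0,0,0],"gripper":-1},
    {"offset":[0,0,0],"twist":[0,0,0],"gripper":-1},
    {"offset":[0,0,0],"twist":[0,0,0],"gripper":-1},
    {"offset":[0,0,0],"twist":[0,0,0],"gripper":-1},
    {"offset":[0,0,0],"twist":[0,0,0],"gripper":-1},
    {"offset":[0,0,0],"twist":[0,0,0],"gripper":-1},
  ],
)

```text
time_s: 7.18
position: [0.5502, -0.182, 0.1597]
tcp_rot: [[0.037, 0.999, -0.0], [0.999, -0.037, -0.0], [-0.0, -0.0, -1.0]]
force: [0.2, -0.6, 0.9]
grip_width: 0.0855
```

Released. Now rising straight up.

Emit:
play_rows(
  targets=[
    {"offset":[0,0,0.4],"twist":[0,0,0],"gripper":-1},
    {"offset":[0,0,0.7],"twist":[0,0,0],"gripper":-1},
    {"offset":[0,0,0.7],"twist":[0,0,0],"gripper":-1},
    {"offset":[0,0,0.7],"twist":[0,0,0],"gripper":-1},
    {"offset":[0,0,0.7],"twist":[0,0,0],"gripper":-1},
    {"offset":[0,0,0.7],"twist":[0,0,0],"gripper":-1},
    {"offset":[0,0,0.4],"twist":[0,0,0],"gripper":-1},
    {"offset":[0,0,0],"twist":[0,0,0],"gripper":-1},
    {"offset":[0,0,0],"twist":[0,0,0],"gripper":-1},
    {"offset":[0,0,0],"twist":[0,0,0],"gripper":-1},
  ],
)

```text
time_s: 8.02
position: [0.5499, -0.1818, 0.2662]
tcp_rot: [[0.037, 0.999, -0.002], [0.999, -0.037, 0.001], [0.001, -0.002, -1.0]]
force: [0.2, 0.4, -0.1]
grip_width: 0.0853
```

```bash
python3 - <<'E'
from h import *
import cv2
s=state(); print(s["time_s"],s["position"],s["force"],s["grip_width"],abs(s["qd"]).max())
im=get_image("side")[:,:,::-1]; cv2.imwrite("pics/s5f.png",im)
cv2.imwrite("pics/s5.png",cv2.resize(im[220:340,260:380],None,fx=5,fy=5,interpolation=cv2.INTER_CUBIC))
E
```

```text
8.0167 [ 0.54988576 -0.1818263   0.26621617] [ 0.19212703  0.43599778 -0.07817524] 0.0853179483626884 0.006670678634120862
```

View pics/s5.png

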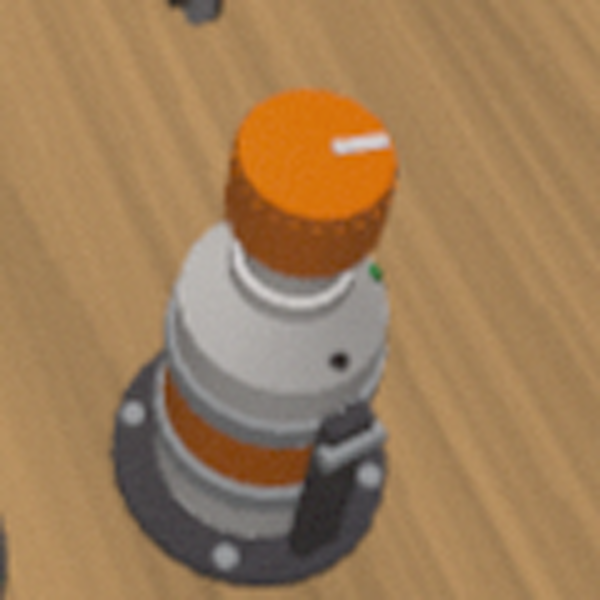

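View pics/s5f.png

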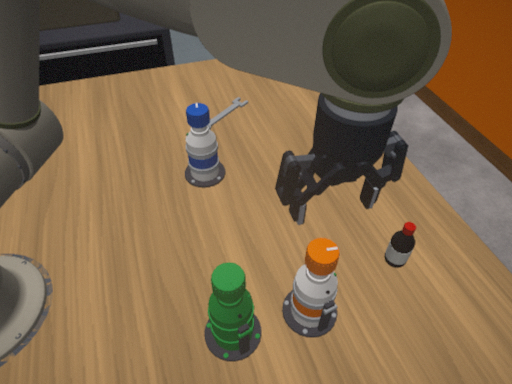

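```bash
python3 - <<'E'
from h import *
import cv2
a=ray("side",260+334/5,220+147/5,.185);b=ray("side",260+389/5,220+141/5,.185)
d=b-a;print(np.arctan2(d[1],d[0])+1.37)
c=get_calibration("side")
for z in(.173,.18,.185):
    q=c["attitude"].T@(np.array([.5495,-.1823,z])-c["eye"]);print(z,(c["mtx"]@q/q[2])[:2])
def m(f):
    im=cv2.imread(f);h=cv2.cvtColor(im,cv2.COLOR_BGR2HSV)
    for n,k in(("o",(h[...,0]<=15)&(h[...,1]>215)&(h[...,2]>150)),("b",(h[...,0]>100)&(h[...,0]<130)&(h[...,1]>150))):
        k=k.copy();
        if n=="o":k[:,:280]=0;k[:,345:]=0;k[:230]=0;k[280:]=0
        else:k[:,:170]=0;k[:,230:]=0;k[130:]=0;k[:90]=0
        y,x=np.nonzero(k);print(f,n,x.mean(),y.mean(),y.min(),len(x))
m("pics/side0.png");m("pics/s5f.png")
E
```

```text
1.1788735221054676
0.173 [321.39981947 255.29103358]
0.18 [322.04514976 252.48768842]
0.185 [322.51347172 250.45327573]
pics/side0.png o 322.4108527131783 252.39922480620154 240 516
pics/side0.png b 196.10763888888889 112.77430555555556 104 288
pics/s5f.png o 322.9936575052854 251.6215644820296 238 473
pics/s5f.png b 195.96603773584906 112.24150943396226 104 265
```

```bash
python3 -c "
from station import *
print(sign_off())"
```

```text
the job is handed in; nothing more can be done
None
```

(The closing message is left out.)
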